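Fold down the ratchet-propped display board in the grocery

TASK

Two ratchet-propped display boards stand on the shop counter; fold down flat the one with the red bar. Its ratchet lets it go up only, so lift it by the bar past its top notch until the pawl tips clear, then lower it by the bar, without letting it drop, until it lies fully down on its stand, and let go. Leave the board with the green bar as it stands.

Things in the scene. Friction and masses are not known exactly. Their poses are not given: they have to be found in the camera images.
- red_board (a joint): Angle (rad) of the board with the red bar: 0 = flat on its stand (its stop), grows as the near edge rises. 180 mm wide, 0.5 kg, packs fixed on it. Ratchet at its side: held in a notch at 0.25, 0.48 or 0.71; between notches it drops back to the one below; at about 0.92 the pawl tips clear and stays clear, so it can then be lowered to 0 (there the pawl re-arms). Upper stop 1.15. Falls if let go.
- red_bar (a point): Centre of the red round bar to hold, dia 14 mm, 124 mm long, parallel to the hinge, beyond the raised near edge; 102 mm of it is free between its two arms; 48 mm clear gap between bar and board edge. Its frame turns with the board: y along the bar, x from bar towards hinge in the board's plane, z out of the board's packed face. Lifting takes about 4 N.
- red_hinge (a point): Middle of the red-bar board's hinge line, at the stand's far end, 105 mm above the counter; the bar's centre is 250 mm from it and runs on a circle about it. The frame turns with the board, as the bar's does. Stand 250 x 240 mm, fixed to the counter, turned up to 0.2 rad.
- green_bar (a point): Centre of the green bar of the other, like board, on its own fixed stand beside the red one (either side): not to be moved. Same size and build, green and blue packs; same frame as the red bar's.

How it is judged:
On the way:
1. the red-bar board has been lifted past its top notch, to where the pawl tips clear (value of joint red_board above 0.88 rad).
At the end, for the whole second after the job is handed in: The red-bar board lies flat on its stand (angle under 0.05 rad), at rest and released, and the green bar is within 20 mm of where it was (value of joint red_board below 0.05 rad and velocity of joint red_board between -0.1 and 0.1 rad/s and distance of green_bar from where it was at the start of the episode below 0.02 m); the robot touches nothing.
It fails at once if the red-bar board is let drop onto its stand (still falling faster than 2.2 rad/s, 0.55 m/s at the bar, in its last 0.12 rad) (value of joint red_board below 0.12 rad and velocity of joint red_board below -2.2 rad/s).
It fails at once if the green-bar board is moved (its bar by more than 20 mm) (distance of green_bar from where it was at the start of the episode above 0.02 m).
It also fails if it takes over 42 s, if anything falls off the work surface, if the arm or the gripper's body presses on something with over 40 N, if the wrist force passes 120 N, or if a joint passes its speed limit or range.

ROBOT

A 6-joint arm with a two-finger parallel gripper is mounted at the origin on the work surface. World frame = base frame: x ahead of the robot, y to its left, z up, the work surface at z = 0. Lengths are in m, angles in rad, forces in N, time in s.
With the tool pointing down it reaches from about 0.225 to 0.875 m from the base axis. Payload 3.4 kg.
Tool frame: the origin (TCP) lies midway between the tips of the shut fingers; the grasp point (between the pads) lies 19 mm behind it; z points along the fingers, y is the direction in which the jaws open and shut (so a half turn about z gives the same grasp; the last joint's range is limited). The gripper opens to 85 mm and grips with 20 to 120 N. Pads are 22 mm wide; open, the fingers measure 114 mm over their backs; the gripper's body (76 mm by 85 mm) begins 54 mm behind the grasp point. The pads swing forward as they close: fully open they stand 13 mm farther back than shut.
Start: joints at [-1.468, 0.276, 1.505, -0, 1.361, -0.121], TCP at [0.128, -0.561, 0.211] pointing down, gripper open.
Joint ranges: [-2.89, 2.89], [-0.75, 2.08], [0.22, 2.7], [-1.18, 4.32], [0.11, 2.71], [-2.7, 2.7]. Speed limits (rad/s): [2.57, 2.57, 3.14, 3.14, 3.14, 3.14].

INTERFACE

Orientations are given as a unit quaternion [x, y, z, w].
In Python, from station import r gives the robot as it stands. Calls block until the motion is done:
- r.movep(position, orientation): joint-space move of the TCP to a pose.
- r.line_to(position, rot=None, speed=0.15): straight line of the TCP; rot=None keeps the orientation; speed is the mean speed in m/s.
- r.movej(angles): joint-space move.
- r.set_gripper(opening, newtons=None): finger opening in m; newtons is the grip in N (None keeps the last); returns when the fingers have stopped.
- r.sleep(seconds).
- r.inverse_kinematics(position, orientation): joint angles nearest the present ones, or None.
- r.sense(): the state.
- r.capture(name): name is "scene" or "top"; returns a dict with "image" (420x560x3 uint8, red, green, blue), "z_map" (420x560 float32, m along the optical axis (not along the pixel's ray), 0 where there is no reading), "intrinsics" (3x3 intrinsics, pixels), "R" (3x3) and "t" (3): a world point X has camera coordinates R X + t. Camera axes: x right, y down, z forward; pixel columns grow to the right and rows downward; lengths in m; the calibration is good to about 2 mm. A picture is of the moment at which its call begins.
A pose or a line that the arm cannot do raises r.IKError and nothing moves.
- r.close_job(): hands the job in, once; it reports no verdict.
Trained networks look in a picture, given as the dict that the camera call returned (one of the last four; its "shot" number tells which), for a name from the list of things; names that differ only in an ending like _2 or _b are one class to them, and where a whole thing is asked for, a point or a joint stands for the part that bears it (a point fixed in the world has none). Each returns a list of dicts, best first, with "confidence" (0 to 1); they miss things now and then, are a little off and sometimes report something else, mostly with a low value. They report only what shows in the picture. A call takes as long as a camera call.
- r.recognise(picture, thing): "bbox" ([centre column, centre row, width, height] in pixels, round what is visible of it).
- r.trace(picture, thing): "pixels" (420x560 bool, what is visible of it) and "bbox" ([centre column, centre row, width, height] in pixels, round what is visible of it).
- r.place_of(picture, thing): "centre" ([row, column] in pixels: a listed point, or the origin of a listed thing).
The state is a dict: "t": time; "joints": joint angles; "dq": joint speeds; "joint_efforts": joint torques, N m; "position": TCP position; "tcp_rot": TCP orientation; "ft_force": force on the tool from outside, world axes, zero at the start; "moment": the same for the moment, N m; "gripper_width": finger opening in m.
Only numpy, scipy, OpenCV 4.12 (cv2) and the standard library are available. Lean on these libraries where they do the work, as an engineer would, in place of code of your own. Each camera call takes 0.05 s, during which the arm holds its last target. There are 200 camera calls.

## Working session

There is one attempt and no reset: what is moved stays moved. The work goes in short steps, each a Python script; the robot and the scene stay as the last script left them, time stands still between calls to the robot, and variables do not carry over. Pictures are saved under pics/ and viewed, about 8 in all and at most 12, crops included, and the job is handed in when it is done.

```bash
mkdir -p pics; ls; cat > h.py <<'E'
import numpy as np, cv2
from station import r
from scipy.spatial.transform import Rotation as Ro
def world(c,row,col,z):
    K=c["intrinsics"]; p=np.array([(col-K[0,2])/K[0,0]*z,(row-K[1,2])/K[1,1]*z,z])
    return c["R"].T@(p-c["t"])
def cloud(c):
    z=c["z_map"].astype(float); v,u=np.mgrid[:420,:560]; K=c["intrinsics"]
    P=np.stack([(u-K[0,2])/K[0,0]*z,(v-K[1,2])/K[1,1]*z,z],-1)
    return (P-c["t"])@c["R"]
def save(c,n): cv2.imwrite(f"pics/{n}.png",c["image"][:,:,::-1])
E
python3 - <<'E'
from h import *
ims=[]
for n in ["scene","top"]:
    c=r.capture(n); ims.append(c["image"]); P=cloud(c)
    print(n,"cam at",(-c["R"].T@c["t"]).round(3))
    for t in ["red_bar","red_hinge","green_bar"]:
        for d in r.place_of(c,t)[:2]:
            rr,cc=d["centre"]; i,j=int(round(rr)),int(round(cc))
            print(t,d["confidence"],rr,cc,c["z_map"][i,j],P[i,j].round(3))
    for t in ["red_bar","green_bar"]:
        for d in r.trace(c,t)[:2]:
            m=d["pixels"]&(c["z_map"]>0); Q=P[m]
            print(" trace",t,d["confidence"],d["bbox"],m.sum(),np.median(Q,0).round(3) if m.any() else 0)
cv2.imwrite("pics/a.png",cv2.resize(np.hstack(ims),(800,300))[:,:,::-1])
print(r.sense()["t"])
E
```

```text
pics
scene cam at [ 0.983 -0.242  0.946]
red_bar 0.76 196.6 156.7 1.0959877 [ 0.374 -0.178 -0.001]
red_hinge 0.87 314.7 189.7 0.84696805 [ 0.709 -0.235  0.107]
green_bar 0.77 120.5 312.4 1.223233 [ 0.356  0.279 -0.004]
 trace red_bar 0.96 [182.4, 252.2, 119.9, 138.8] 10036 [ 0.618 -0.21   0.144]
 trace green_bar 0.68 [350.5, 177.9, 124.8, 139.5] 8361 [0.645 0.162 0.165]
top cam at [ 0.549 -0.018  0.991]
red_bar 0.84 271.5 368.4 0.8237404 [ 0.463 -0.184  0.165]
red_hinge 0.84 143.3 388.3 0.8866298 [ 0.707 -0.232  0.109]
green_bar 0.64 243.9 172.2 0.76468056 [0.512 0.156 0.224]
green_bar 0.34 141.5 388.9 0.8879977 [ 0.709 -0.234  0.108]
 trace red_bar 0.68 [380.0, 207.0, 114.7, 144.0] 11003 [ 0.607 -0.203  0.147]
 trace green_bar 0.72 [170.9, 187.2, 112.1, 135.9] 10673 [0.633 0.168 0.177]
0.6
```

View pics/a.png

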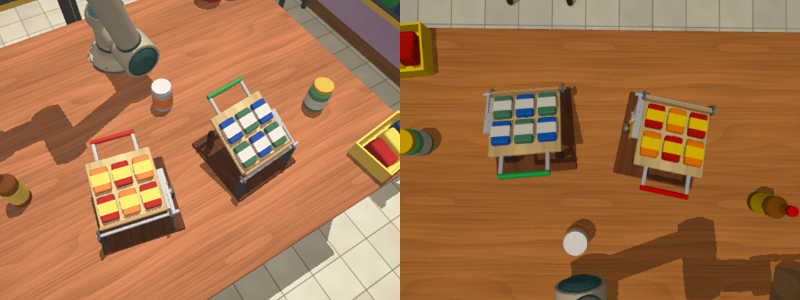

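The left panel (scene) shows the red bar nearest the robot, with the board at about the lowest notch. In the right panel (top) the red bar is at about full-size pixel (370,268), agreeing with the networks. Next I fit the bar precisely and check IK along the arc.

```bash
cat >> h.py <<'E'
def fitbar(c,guess):
    P=cloud(c); im=c["image"].astype(int)
    m=(im[...,0]>110)&(im[...,1]<60)&(im[...,2]<70)&(np.linalg.norm(P-guess,axis=-1)<.085)&(c["z_map"]>0)
    Q=P[m]; cam=-c["R"].T@c["t"]; 
    _,_,V=np.linalg.svd(Q-Q.mean(0)); d=V[0]*np.sign(V[0][1])
    s=(Q-Q.mean(0))@d; mid=np.median(Q,0); mid=Q.mean(0)+d*(np.percentile(s,1)+np.percentile(s,99))/2
    ray=mid-cam; ray/=np.linalg.norm(ray)
    return mid+ray*.0055,d,np.ptp(s),m.sum()
E
python3 - <<'E'
from h import *
c=r.capture("top"); b,d,L,n=fitbar(c,np.array([.463,-.184,.16])); print("top",b.round(4),d.round(3),L,n)
P=cloud(c); 
# heights around the bar: profile along board axis through the middle
yaw=np.arctan2(-d[0],d[1]); print("yaw",yaw)
ex=np.array([np.cos(yaw),np.sin(yaw)]); ey=np.array([-ex[1],ex[0]])
for off in (-.12,-.09,0,.09,.12):
    rel=P[...,:2]-b[:2]; s=rel@ex; t=rel@ey
    print(off,[(round(x,2),round(float(np.median(P[...,2][(abs(s-x)<.005)&(abs(t-off)<.006)])),3)) for x in np.arange(-.04,.26,.02)])
c2=r.capture("scene"); b2,d2,L,n=fitbar(c2,np.array([.463,-.184,.16])); print("scene",b2.round(4),d2.round(3),L,n)
cv2.imwrite("pics/b.png",np.hstack([cv2.resize(c["image"][110:300,290:490],(400,380)),cv2.resize(c2["image"][160:360,90:290],(400,380))])[:,:,::-1])
E
```

```text
top [ 0.4687 -0.1868  0.1636] [ 0.198  0.98  -0.001] 0.12244685198003294 512
yaw -0.19942818359408976
-0.12 [(np.float64(-0.04), -0.0), (np.float64(-0.02), -0.0), (np.float64(0.0), -0.0), (np.float64(0.02), -0.0), (np.float64(0.04), -0.0), (np.float64(0.06), nan), (np.float64(0.08), nan), (np.float64(0.1), nan), (np.float64(0.12), nan), (np.float64(0.14), nan), (np.float64(0.16), nan), (np.float64(0.18), nan), (np.float64(0.2), nan), (np.float64(0.22), nan), (np.float64(0.24), -0.0)]
-0.09 [(np.float64(-0.04), -0.0), (np.float64(-0.02), -0.001), (np.float64(0.0), 0.0), (np.float64(0.02), 0.01), (np.float64(0.04), 0.011), (np.float64(0.06), 0.153), (np.float64(0.08), 0.15), (np.float64(0.1), 0.145), (np.float64(0.12), 0.14), (np.float64(0.14), 0.135), (np.float64(0.16), 0.13), (np.float64(0.18), 0.126), (np.float64(0.2), 0.121), (np.float64(0.22), 0.117), (np.float64(0.24), 0.111)]
0 [(np.float64(-0.04), -0.001), (np.float64(-0.02), -0.001), (np.float64(0.0), 0.169), (np.float64(0.02), 0.011), (np.float64(0.04), 0.012), (np.float64(0.06), 0.155), (np.float64(0.08), 0.159), (np.float64
[... 409 characters left out ...]
64(0.1), 0.013), (np.float64(0.12), 0.133), (np.float64(0.14), 0.133), (np.float64(0.16), 0.129), (np.float64(0.18), 0.124), (np.float64(0.2), 0.118), (np.float64(0.22), 0.114), (np.float64(0.24), 0.111)]
0.12 [(np.float64(-0.04), -0.0), (np.float64(-0.02), 0.0), (np.float64(0.0), -0.001), (np.float64(0.02), 0.011), (np.float64(0.04), 0.012), (np.float64(0.06), 0.012), (np.float64(0.08), 0.012), (np.float64(0.1), 0.011), (np.float64(0.12), 0.012), (np.float64(0.14), 0.014), (np.float64(0.16), 0.043), (np.float64(0.18), 0.011), (np.float64(0.2), 0.011), (np.float64(0.22), 0.011), (np.float64(0.24), 0.012)]
scene [ 0.4702 -0.1862  0.1622] [ 0.206  0.979 -0.003] 0.11933969260554114 193
  return _methods._mean(a, axis=axis, dtype=dtype,
  ret = ret.dtype.type(ret / rcount)
```

View pics/b.png

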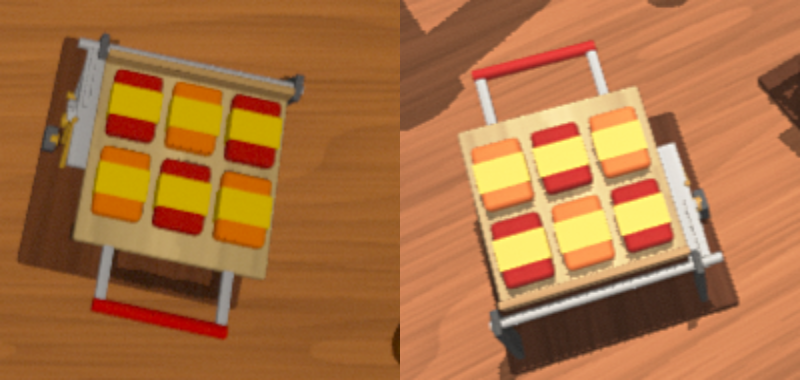

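The crops show the bar free at both ends, nothing but a 12 mm base plate below it, and the ratchet on the left (+y) side. I'll plan a tool pose that turns rigidly with the board.

```bash
cat >> h.py <<'E'
yaw=-.200; EX=np.array([np.cos(yaw),np.sin(yaw),0]); Z=np.array([0,0,1.])
BAR0=np.array([.4692,-.1867,.1660])
H=BAR0+.25*(np.cos(.25)*EX-np.sin(.25)*Z)
def pose(a,c,flip=1,back=0.,H=H):
    p=c+a; ax=EX*np.cos(p)-Z*np.sin(p)
    x=np.cross(Z,EX)*flip; y=np.cross(ax,x)
    bar=H-.25*(np.cos(a)*EX-np.sin(a)*Z)
    return bar+ax*(.019-back), Ro.from_matrix(np.c_[x,y,ax]).as_quat()
E
python3 - <<'E'
from h import *
print(H)
for c in (.45,.6,.75,.9):
  for f in (1,-1):
    print(c,f)
    for a,b in ((.25,.11),(.25,0),(.6,0),(.97,0),(.0,0),(0,.11)):
        q=r.inverse_kinematics(*pose(a,c,f,b)); print("  ",a,b,None if q is None else np.round(q,2))
E
```

```text
[ 0.70659967 -0.2348233   0.10414901]
0.45 1
   0.25 0.11 [-1.24 -0.3   2.4   1.07  0.85 -1.71]
   0.25 0 [-0.89  0.01  2.45  1.67  0.51 -2.18]
   0.6 0 [-0.64 -0.03  1.96  0.31  0.76 -0.62]
   0.97 0 [-0.49  0.21  1.42  0.04  1.38 -0.3 ]
   0.0 0 None
   0 0.11 None
0.45 -1
   0.25 0.11 [-1.24 -0.3   2.4   1.07  0.85  1.43]
   0.25 0 [-0.89  0.01  2.45  1.67  0.51  0.96]
   0.6 0 [-0.64 -0.03  1.96  0.31  0.76  2.52]
   0.97 0 None
   0.0 0 None
   0 0.11 None
0.6 1
   0.25 0.11 [-1.   -0.28  2.25  0.74  0.78 -1.24]
   0.25 0 [-0.8  -0.02  2.32  1.08  0.43 -1.51]
   0.6 0 [-0.59  0.03  1.83  0.17  0.94 -0.47]
   0.97 0 [-0.46  0.29  1.29  0.    1.56 -0.26]
   0.0 0 None
   0 0.11 [-1.51 -0.09  2.68  1.44  0.93 -2.47]
0.6 -1
   0.25 0.11 [-1.   -0.28  2.25  0.74  0.78  1.9 ]
   0.25 0 [-0.8  -0.02  2.32  1.08  0.43  1.63]
   0.6 0 [-0.59  0.03  1.83  0.17  0.94  2.67]
   0.97 0 None
   0.0 0 [-0.99  0.31  2.68  2.27  0.87  0.14]
   0 0.11 [-1.51 -0.09  2.68  1.44  0.93  0.67]
0.75 1
   0.25 0.11 [-0.83 -0.22  2.1   0.44  0.84 -0.86]
   0.25 0 [-0.72 -0.01  2.19  0.57  0.52 -0.95]
   
[... 242 characters left out ...]
28]
   0.25 0 [-0.72 -0.01  2.19  0.57  0.52  2.19]
   0.6 0 None
   0.97 0 None
   0.0 0 [-0.88  0.16  2.53  2.01  0.53  0.57]
   0 0.11 [-1.2  -0.19  2.5   1.2   0.72  1.24]
0.9 1
   0.25 0.11 [-0.71 -0.14  1.95  0.24  0.97 -0.61]
   0.25 0 [-0.65  0.03  2.07  0.29  0.67 -0.64]
   0.6 0 [-0.51  0.18  1.6   0.02  1.29 -0.32]
   0.97 0 [-0.42  0.47  1.05 -0.07  1.91 -0.24]
   0.0 0 [-0.78  0.1   2.4   1.4   0.36 -1.87]
   0 0.11 [-0.97 -0.19  2.33  0.8   0.64 -1.34]
0.9 -1
   0.25 0.11 [-0.71 -0.14  1.95  0.24  0.97  2.53]
   0.25 0 [-0.65  0.03  2.07  0.29  0.67  2.5 ]
   0.6 0 None
   0.97 0 None
   0.0 0 [-0.78  0.1   2.4   1.4   0.36  1.27]
   0 0.11 [-0.97 -0.19  2.33  0.8   0.64  1.81]
```

```bash
python3 - <<'E'
from h import *
for c in (1.1,1.2,1.3):
    print(c)
    for a,b in ((.25,.1),(.25,0),(.6,0),(.97,0),(.0,0),(0,.1)):
        q=r.inverse_kinematics(*pose(a,c,1,b)); print("  ",a,b,None if q is None else np.round(q,2))
E
```

```text
1.1
   0.25 0.1 [-0.6  -0.    1.78  0.09  1.16 -0.42]
   0.25 0 [-0.58  0.11  1.92  0.1   0.91 -0.43]
   0.6 0 [-0.47  0.29  1.46 -0.03  1.52 -0.27]
   0.97 0 [-0.4   0.59  0.9  -0.12  2.13 -0.24]
   0.0 0 [-0.68  0.1   2.23  0.51  0.44 -0.9 ]
   0 0.1 [-0.75 -0.1   2.14  0.37  0.73 -0.78]
1.2
   0.25 0.1 [-0.56  0.07  1.69  0.04  1.27 -0.37]
   0.25 0 [-0.55  0.16  1.84  0.05  1.03 -0.37]
   0.6 0 [-0.46  0.34  1.39 -0.06  1.63 -0.25]
   0.97 0 [-0.4   0.65  0.84 -0.14  2.24 -0.25]
   0.0 0 [-0.64  0.12  2.15  0.29  0.56 -0.66]
   0 0.1 [-0.68 -0.05  2.05  0.23  0.83 -0.61]
1.3
   0.25 0.1 [-0.52  0.14  1.6   0.01  1.39 -0.32]
   0.25 0 [-0.52  0.21  1.77  0.01  1.15 -0.32]
   0.6 0 [-0.44  0.4   1.32 -0.08  1.74 -0.24]
   0.97 0 [-0.39  0.71  0.77 -0.17  2.34 -0.27]
   0.0 0 [-0.6   0.15  2.07  0.17  0.68 -0.52]
   0 0.1 [-0.63  0.    1.95  0.14  0.94 -0.49]
```

```bash
python3 - <<'E'
from h import *
C=1.2
r.set_gripper(.045,40)
p=r.sense()["position"]; r.line_to([p[0],p[1],.36],speed=.3)
pp,q=pose(.25,C,1,.1); r.movep(pp+[0,0,.1],q)
r.line_to(pp,q,speed=.25)
s=r.sense(); print(s["t"],np.round(s["position"],3),pp.round(3))
c=r.capture("top"); b,d,L,n=fitbar(c,BAR0); print(b.round(4),d.round(3),L,n)
c2=r.capture("scene"); print(fitbar(c2,BAR0))
r.line_to(pose(.25,C,1,0)[0],speed=.12)
print(r.sense()["t"],np.round(r.sense()["ft_force"],2))
c2=r.capture("scene"); c=r.capture("top")
cv2.imwrite("pics/c.png",np.hstack([cv2.resize(c["image"][180:330,290:450],(400,375)),cv2.resize(c2["image"][120:280,80:240],(400,375))])[:,:,::-1])
E
```

```text
4.1917 [ 0.46  -0.186  0.247] [ 0.46  -0.185  0.246]
[ 0.5016 -0.186   0.1621] [-0.782  0.622  0.044] 0.1145652878453378 381
(array([ 0.47104134, -0.18813798,  0.16210969]), array([ 0.26851564,  0.96312907, -0.01678498]), np.float64(0.12096533982182185), np.int64(270))
5.275 [ 0.3  -0.2   1.22]
```

View pics/c.png

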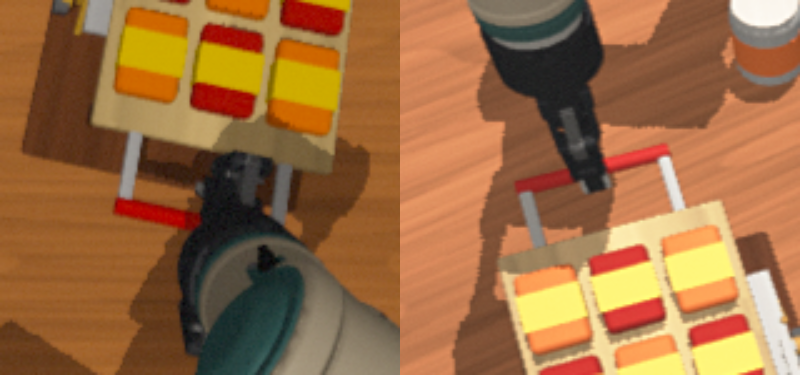

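The hinge-side finger sits in the gap at mid-bar (right panel, about (595,180)), clear of the board and arms. Closing and lifting, with grip and force checks.

```bash
python3 - <<'E'
from h import *
C=1.2
r.set_gripper(0,50)
s=r.sense(); print("grip",s["gripper_width"],np.round(s["ft_force"],1),s["t"])
if .009<s["gripper_width"]<.02:
    for a in np.linspace(.25,.98,8)[1:]:
        p,q=pose(a,C); r.line_to(p,q,speed=.12)
        s=r.sense(); f=np.array(s["ft_force"]); print(round(a,2),round(s["t"],2),round(s["gripper_width"],4),f.round(1),np.linalg.norm(p-s["position"]).round(4))
        if np.linalg.norm(f)>35 or s["gripper_width"]<.009: print("STOP");break
c2=r.capture("scene"); c=r.capture("top")
cv2.imwrite("pics/d.png",np.hstack([cv2.resize(c["image"][110:310,270:480],(400,380)),cv2.resize(c2["image"][80:360,70:350],(400,380))])[:,:,::-1])
E
```

```text
grip 0.0002928390701015575 [-3.7 -0.   5. ] 5.875
```

View pics/d.png

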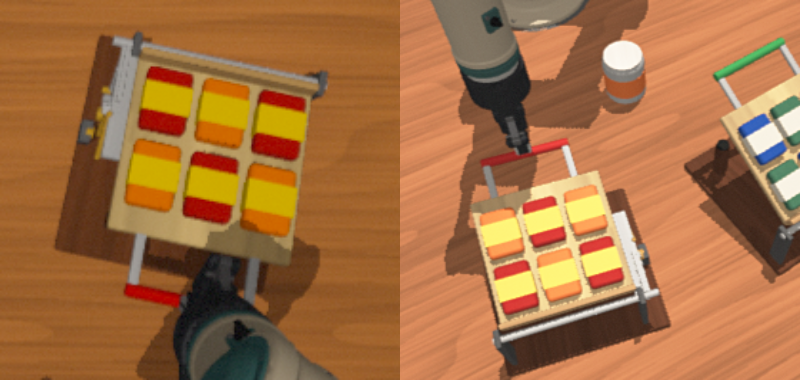

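The grip reads empty (width 0.3 mm), so the bar slipped out or was never between the pads. I'll look closer before going on.

```bash
python3 - <<'E'
from h import *
c=r.capture("scene"); s=r.sense(); print(np.round(s["position"],4),pose(.25,1.2)[0].round(4),Ro.from_quat(s["tcp_rot"]).as_matrix().round(2),s["gripper_width"],s["ft_force"])
print(fitbar(c,BAR0))
K=c["intrinsics"]
im=cv2.resize(c["image"][140:240,100:220],(800,667),interpolation=cv2.INTER_CUBIC)[:590]
for X,col in ((s["position"],(0,255,0)),(BAR0,(0,0,255))):
    x=K@(c["R"]@np.array(X)+c["t"]); u=x[:2]/x[2]; print(u); cv2.circle(im,(int((u[0]-100)*6.667),int((u[1]-140)*6.67)),5,col,-1)
P=cloud(c); im2=c["image"].astype(int); m=(im2.max(-1)<70)&(np.linalg.norm(P-BAR0,axis=-1)<.06)
Q=P[m]; print(m.sum(),Q.min(0),Q.max(0)); print(Q[np.argsort(Q[:,2])][:12].round(3))
cv2.imwrite("pics/e.png",im[:,:,::-1])
E
```

```text
[ 0.4708 -0.1871  0.1476] [ 0.4714 -0.1872  0.1471] [[ 0.2   0.97  0.12]
 [ 0.98 -0.2  -0.02]
 [-0.    0.12 -0.99]] 7.573881849527085e-05 [-4.30566563 -0.18119085  5.40070179]
(array([ 0.47179236, -0.18906415,  0.15911015]), array([ 0.29322745,  0.95588491, -0.01736961]), np.float64(0.12044678856372798), np.int64(268))
[157.7662855  197.20746524]
[155.85851395 191.8319875 ]
47 [ 0.46743117 -0.19725725  0.17789985] [ 0.4924259  -0.17422509  0.22462467]
[[ 0.479 -0.186  0.178]
 [ 0.48  -0.184  0.179]
 [ 0.479 -0.188  0.18 ]
 [ 0.48  -0.182  0.18 ]
 [ 0.477 -0.187  0.181]
 [ 0.48  -0.192  0.181]
 [ 0.478 -0.191  0.181]
 [ 0.479 -0.185  0.183]
 [ 0.48  -0.189  0.183]
 [ 0.479 -0.183  0.183]
 [ 0.478 -0.189  0.184]
 [ 0.479 -0.193  0.184]]
```

View pics/e.png

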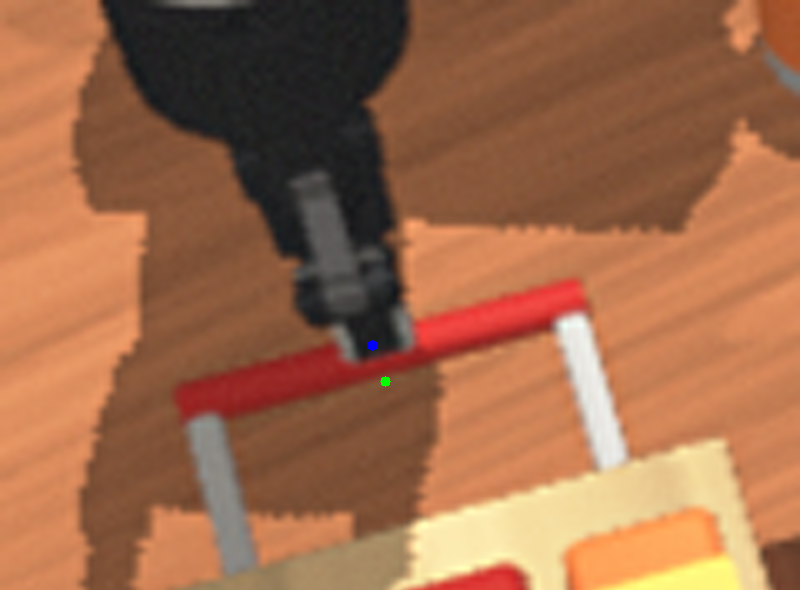

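The shut tips appear to sit on top of the bar (tip at crop (378,358), z ≈ 0.178), not 19 mm below it as the reported TCP (green dot) implies. I'll check where the tips are in free space.

```bash
python3 - <<'E'
from h import *
r.set_gripper(.045); p,q=pose(.25,1.2,1,.08); r.line_to(p,q,speed=.2)
s=r.sense(); print(s["t"],"ft free open",np.round(s["ft_force"],2))
ims=[]
for w in (.045,0):
    r.set_gripper(w)
    s=r.sense(); T=np.array(s["position"]); Rm=Ro.from_quat(s["tcp_rot"]).as_matrix(); print("width",s["gripper_width"],s["t"])
    for n in ("scene",):
        c=r.capture(n); P=(cloud(c)-T)@Rm   # tool frame
        m=(c["z_map"]>0)&(np.linalg.norm(P,axis=-1)<.08)&(P[...,2]<.04)&(cloud(c)[...,2]>.175)
        Q=P[m]; print(n,m.sum(),"tool z pct",np.percentile(Q[:,2],[90,97,99,100]).round(4))
        for k in np.arange(-.06,.03,.01):
            z=Q[abs(Q[:,2]-k)<.005]
            if len(z): print("   z",round(k,2),len(z),"x",z[:,0].min().round(3),z[:,0].max().round(3),"y",z[:,1].min().round(3),z[:,1].max().round(3))
        K=c["intrinsics"]; x=K@(c["R"]@T+c["t"]); u=x[:2]/x[2]; 
        im=cv2.resize(c["image"][110:210,105:205],(400,400),interpolation=cv2.INTER_CUBIC); cv2.circle(im,(int((u[0]-105)*4),int((u[1]-110)*4)),3,(0,255,0),-1); ims.append(im)
cv2.imwrite("pics/f.png",np.hstack(ims)[:,:,::-1])
E
```

```text
7.075 ft free open [-0.23  0.4  -0.77]
width 0.0450260484304436 7.2917
scene 120 tool z pct [-0.0279 -0.0221 -0.0216 -0.0213]
   z -0.06 2 x 0.01 0.011 y -0.027 -0.025
   z -0.05 24 x -0.007 0.013 y -0.025 0.037
   z -0.04 44 x -0.009 0.013 y 0.027 0.036
   z -0.03 38 x -0.009 0.013 y -0.024 0.036
   z -0.02 7 x -0.007 0.012 y 0.027 0.028
width 0.000312124199822739 7.8417
scene 129 tool z pct [-0.0255 -0.0225 -0.0189 -0.0186]
   z -0.06 1 x 0.014 0.014 y -0.003 -0.003
   z -0.05 15 x -0.005 0.008 y 0.01 0.014
   z -0.04 43 x -0.009 0.013 y 0.0 0.014
   z -0.03 40 x -0.008 0.013 y 0.001 0.014
   z -0.02 10 x -0.008 0.013 y 0.002 0.01
```

View pics/f.png

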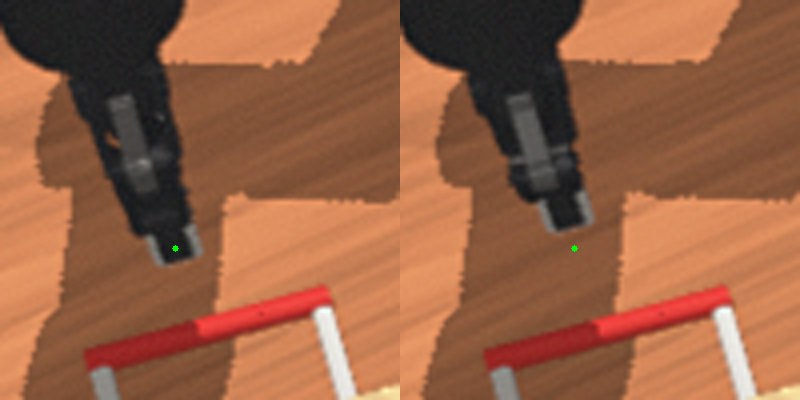

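Measured in free space, the shut tips lie about 19 mm behind the reported TCP along the tool. I'll repeat at another tilt to tell a tool offset from a world offset.

```bash
python3 - <<'E'
from h import *
p,_=pose(.25,1.2,1,.12)
for pit in (.8,):
    _,q=pose(.25,pit-.25); r.movep(p,q)
    s=r.sense(); T=np.array(s["position"]); Rm=Ro.from_quat(s["tcp_rot"]).as_matrix(); print(s["t"],T.round(3),p.round(3),"axis",Rm[:,2].round(2))
    for n in ("scene","top"):
        c=r.capture(n); W=cloud(c); P=(W-T)@Rm
        m=(c["z_map"]>0)&(np.abs(P[...,0])<.02)&(abs(P[...,1])<.03)&(abs(P[...,2])<.06)&(W[...,2]>.19)
        Q=P[m]; print(n,m.sum(),"tool z",np.percentile(Q[:,2],[90,97,99,100]).round(4))
        for k in np.arange(-.05,.03,.01):
            z=Q[abs(Q[:,2]-k)<.005]
            if len(z)>2: print("   z",round(k,2),len(z),"x",z[:,0].min().round(3),z[:,0].max().round(3),"y",z[:,1].min().round(3),z[:,1].max().round(3))
E
```

```text
8.6667 [ 0.458 -0.185  0.267] [ 0.457 -0.184  0.266] axis [ 0.68 -0.14 -0.72]
scene 287 tool z [-0.0251 -0.0222 -0.021  -0.0202]
   z -0.05 75 x -0.008 0.013 y -0.003 0.015
   z -0.04 72 x -0.009 0.013 y -0.007 0.016
   z -0.03 73 x -0.009 0.013 y -0.001 0.014
   z -0.02 28 x -0.008 0.012 y 0.001 0.008
top 269 tool z [-0.0268 -0.0222 -0.0205 -0.019 ]
   z -0.05 76 x -0.01 0.011 y -0.006 0.016
   z -0.04 91 x -0.011 0.011 y -0.007 0.016
   z -0.03 75 x -0.011 0.011 y -0.006 0.014
   z -0.02 19 x -0.011 0.01 y 0.005 0.008
```

Both cameras and both tilts agree: the real tips are 20 mm short of the reported TCP, along the tool axis. I'll correct the tool offset by that much and regrasp.

```bash
sed -i 's/ax\*(.019-back)/ax*(.039-back)/' h.py; python3 - <<'E'
from h import *
C=1.2
for a,b in ((.6,0),(.98,0),(.0,0),(0,.1)): print(np.round(r.inverse_kinematics(*pose(a,C,1,b)),2))
r.set_gripper(.045,50)
p,q=pose(.25,C,1,.08); r.movep(p,q)
r.line_to(pose(.25,C)[0],speed=.12)
print("in",np.round(r.sense()["ft_force"],2))
r.set_gripper(0,50)
s=r.sense(); print("grip",s["gripper_width"],np.round(s["ft_force"],1),s["t"])
if .009<s["gripper_width"]<.02:
    for a in np.linspace(.25,.98,8)[1:]:
        p,q=pose(a,C); r.line_to(p,q,speed=.12)
        s=r.sense(); f=np.array(s["ft_force"]); print(round(a,2),round(s["t"],2),round(s["gripper_width"],4),f.round(1),np.linalg.norm(p-s["position"]).round(4))
        if np.linalg.norm(f)>35 or s["gripper_width"]<.009: print("STOP");break
c2=r.capture("scene"); c=r.capture("top")
P=cloud(c)
cv2.imwrite("pics/g.png",np.hstack([cv2.resize(c["image"][110:310,270:480],(400,380)),cv2.resize(c2["image"][80:360,70:350],(400,380))])[:,:,::-1])
E
```

```text
[-0.46  0.35  1.43 -0.06  1.58 -0.25]
[-0.4   0.64  0.89 -0.14  2.2  -0.25]
[-0.63  0.16  2.16  0.32  0.5  -0.68]
[-0.67 -0.02  2.07  0.24  0.78 -0.62]
in [ 0.17 -0.53 -0.08]
grip 0.012107011008586471 [-4.2  0.4  4.1] 11.25
0.35 11.61 0.0124 [-4.1 -0.6 -0.1] 0.0011
0.46 11.97 0.0119 [-4.7 -0.5  0.7] 0.0013
0.56 12.32 0.012 [-4.6 -0.1  1.8] 0.0013
0.67 12.68 0.0123 [-5.9  0.6  4.2] 0.0014
0.77 13.04 0.0123 [-4.5  0.5  4.5] 0.0015
0.88 13.4 0.0119 [-4.9 -0.1  5.2] 0.0016
0.98 13.76 0.012 [-5.  -0.8  6.5] 0.0017
```

View pics/g.png

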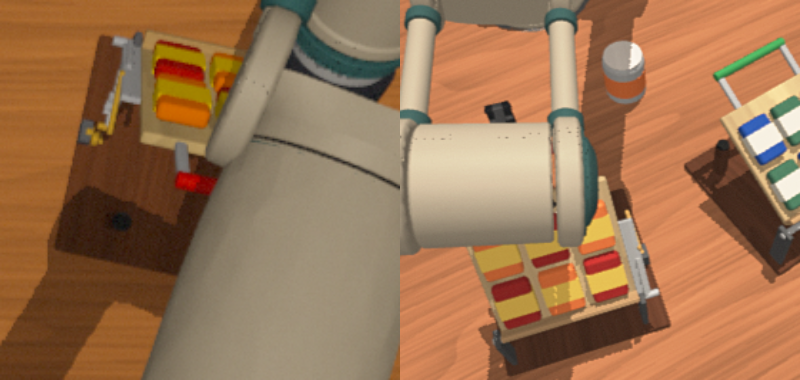

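The bar is held (12 mm) and the board is up, bar visible at left (195,182). I'll measure the board angle from depth and look at the pawl.

```bash
cat >> h.py <<'E'
def ang(c):
    W=cloud(c)-H; s=-(W@EX); t=W@np.cross(Z,EX); z=W[...,2]
    rad=np.hypot(s,z); im=c["image"].astype(int)
    m=(c["z_map"]>0)&(abs(t)<.088)&(rad>.08)&(rad<.19)&(im[...,0]>150)&(im[...,0]-im[...,2]>40)&(z>-.03)
    m2=m&(abs(t)>.078)  # bare wood margins
    return [(k.sum(),np.percentile(np.arctan2(z[k],s[k]),[10,50,90]).round(3)) for k in (m,m2) if k.any()]
E
python3 - <<'E'
from h import *
for n in ("top","scene"):
    c=r.capture(n); print(n,ang(c))
    if n=="top": cv2.imwrite("pics/h.png",cv2.resize(c["image"][115:195,305:385],(480,480),interpolation=cv2.INTER_CUBIC)[:,:,::-1])
s=r.sense();print(s["t"],s["ft_force"],s["gripper_width"])
E
```

```text
top [(np.int64(796), array([1.043, 1.123, 1.177])), (np.int64(48), array([1.032, 1.105, 1.15 ]))]
scene [(np.int64(2872), array([1.009, 1.134, 1.218])), (np.int64(376), array([0.99 , 1.013, 1.145]))]
13.9583 [-4.75600503 -0.44678314  4.50618016] 0.012104856150904376
```

View pics/h.png

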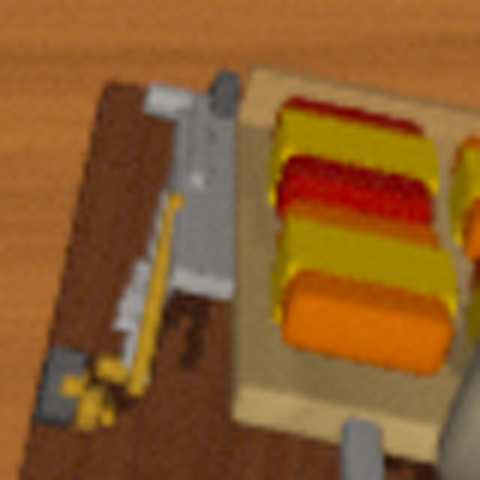

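Depth gives about 1.0 rad (the board face lies a little above the hinge plane). I'll go slightly higher for margin, then lower in steps, stopping if the force jumps as it would on a pawl catch.

```bash
python3 - <<'E'
from h import *
C=1.2
for a in [1.03]+list(np.arange(.93,.05,-.1))+[.03,.01,0]:
    p,q=pose(a,C); r.line_to(p,q,speed=.1 if a>.1 else .04)
    s=r.sense(); f=np.array(s["ft_force"]); print(round(a,2),round(s["t"],2),round(s["gripper_width"],4),f.round(1),np.linalg.norm(p-s["position"]).round(4))
    if np.linalg.norm(f)>25 or s["gripper_width"]<.009: print("STOP");break
c=r.capture("scene"); print(ang(c)); c2=r.capture("top"); print(ang(c2))
cv2.imwrite("pics/i.png",np.hstack([cv2.resize(c2["image"][110:310,270:480],(400,380)),cv2.resize(c["image"][80:360,70:350],(400,380))])[:,:,::-1])
E
```

```text
1.03 14.22 0.012 [-4.  -0.9  6.7] 0.0018
0.93 14.62 0.0123 [-6.1 -0.8  4.3] 0.0016
0.83 15.01 0.0122 [-6.7  0.6  5.3] 0.0016
0.73 15.4 0.0122 [-7.8 -0.3  4.7] 0.0016
0.63 15.79 0.0124 [-8.5  0.5  3.4] 0.0018
0.53 16.18 0.012 [-7.1 -0.3  1.7] 0.0017
0.43 16.57 0.0119 [-8.   1.2  0.5] 0.0014
0.33 16.97 0.0119 [-8.1 -0.1 -0.1] 0.0013
0.23 17.36 0.0119 [-8.2 -0.6 -0.3] 0.0011
0.13 17.75 0.0123 [-10.7  -1.9  -2.2] 0.0012
0.03 18.5 0.0121 [-11.5  -3.8  -2.6] 0.0015
0.01 18.77 0.012 [-24.5  -1.1  22.6] 0.0013
STOP
[(np.int64(4207), array([0.032, 0.155, 0.248])), (np.int64(431), array([0.025, 0.046, 0.171]))]
[(np.int64(5101), array([0.033, 0.151, 0.24 ])), (np.int64(514), array([0.03 , 0.05 , 0.163]))]
```

View pics/i.png

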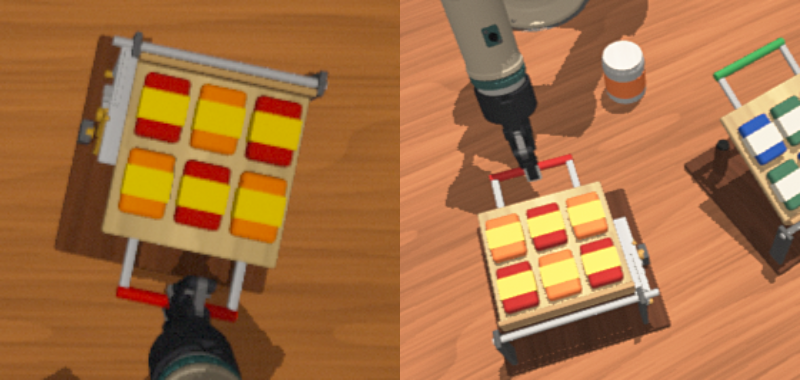

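The board is on its stop: the upward force jumped at 0.01 rad and the board looks flat in both views. Release, back out along the tool, and check.

```bash
python3 - <<'E'
from h import *
r.set_gripper(.045); print("after open",np.round(r.sense()["ft_force"],1))
s=r.sense(); p=np.array(s["position"]); ax=Ro.from_quat(s["tcp_rot"]).as_matrix()[:,2]
r.line_to(p-ax*.14,speed=.12)
p=np.array(r.sense()["position"]); r.line_to(p+[-.08,-.12,.1],speed=.2); r.sleep(.3)
print("ft",np.round(r.sense()["ft_force"],2),r.sense()["t"])
b0=H-.25*EX
ims=[]
for n in ("top","scene"):
    c=r.capture(n); b,d,L,k=fitbar(c,b0); print(n,"bar",b.round(4),"exp",b0.round(4),"angle",np.arcsin((b[2]-.105)/.25).round(3),L,k,ang(c)[1])
    for d in r.place_of(c,"green_bar")[:1]:
        i,j=np.round(d["centre"]).astype(int); print("green",d,cloud(c)[i,j].round(3))
    ims.append(cv2.resize(c["image"],(400,300)))
cv2.imwrite("pics/j.png",np.hstack(ims)[:,:,::-1])
E
```

```text
after open [-0.6  0.3  0.1]
ft [0.25 0.76 0.38] 21.925
top bar [ 0.463  -0.1853  0.1048] exp [ 0.4616 -0.1852  0.1041] angle -0.001 0.1224369516241026 457 (np.int64(504), array([0.029, 0.05 , 0.16 ]))
green {'centre': [245.6, 171.1], 'confidence': 0.81} [0.509 0.158 0.225]
scene bar [ 0.4632 -0.1834  0.1033] exp [ 0.4616 -0.1852  0.1041] angle -0.007 0.11788150507779041 162 (np.int64(424), array([0.027, 0.046, 0.177]))
green {'centre': [123.2, 311.9], 'confidence': 0.88} [0.514 0.149 0.225]
```

View pics/j.png

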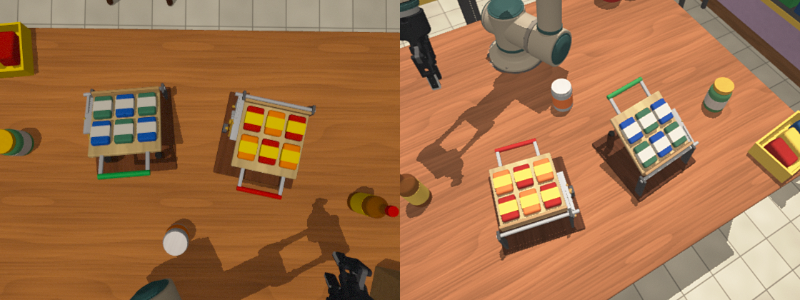

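The red bar is at z ≈ 0.104 (angle about 0), the green bar is where it was, and the arm is clear.

```bash
python3 -c "
from station import r
r.close_job(); print(r.sense()['t'])"
```

```text
the job is handed in; nothing more can be done
the job is handed in; nothing more can be done
```

The red-bar board now lies flat on its stand and is released. I handed the job in at about 22 s of the 42 s allowed.

**What I did:** I gripped the red bar and lifted the board to about 1.0 rad, which should clear the pawl at about 0.92. I then lowered it in steps with no pawl catch until the force showed it was on its stop. After that I opened the gripper and backed away.

**Last checks:**
- **Red board:** the bar's height is about 104 mm in both cameras, which puts the angle between -0.007 and 0 rad.
- **Green board:** its bar reads within about 3 mm of its starting position in the top view. The scene camera's first reading landed on the counter behind the bar, so there I only have matching pixel positions (within about 3 pixels).
- **Robot:** the wrist force was below 1 N, so it is touching nothing.

**What failed or disagreed:**
- **First grasp:** it closed empty on top of the bar, with about 7 N of contact. In both cameras the real fingertips were about 20 mm short of the reported TCP along the tool. I corrected for that, and the second grasp held, reading 12 mm on the 14 mm bar.
- **Stop contact:** touching the stop gave about 33 N at the wrist, and I stopped lowering there.
- **Angle at the top:** depth on the board's face read 1.01 to 1.13 rad. It reads high because the face sits above the hinge plane, so the 1.0 rad figure also leans on the commanded angle. I didn't see the pawl tip clearly in the picture; the unobstructed descent is what shows it was clear.

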